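# Tare the coppersmith's bench scale with the dish on it

## Robot

A 6-joint arm with a two-finger parallel gripper is mounted at the origin on the work surface. World frame = base frame: x ahead of the robot, y to its left, z up, the work surface at z = 0. Lengths are in m, angles in rad, forces in N, time in s.
With the tool pointing down it reaches from about 0.375 to 0.75 m from the base axis. Payload 9 kg.
Tool frame: the origin (TCP) lies between the finger pads; the fingertips stand 11 mm ahead of it and the grasp point (between the pads) lies 8 mm behind it; z points along the fingers, y is the direction in which the jaws open and shut (so a half turn about z gives the same grasp; the last joint's range is limited). The gripper opens to 85 mm and grips with 20 to 120 N. Pads are 22 mm wide; open, the fingers measure 114 mm over their backs; the gripper's body (76 mm by 85 mm) begins 54 mm behind the grasp point. The pads swing forward as they close: fully open they stand 13 mm farther back than shut.
Start: joints at [0.94, 0.104, 0.097, 1.564, 0, 1.353], TCP at [0.241, 0.55, 0.217] pointing down, gripper open.
Joint ranges: [-2.99, 2.99], [-0.84, 1.86], [-1.1, 1.16], [-1.84, 2.11], [-1.51, 1.56], [-3.14, 3.14]. Speed limits (rad/s): [2.22, 2.22, 2.57, 3.14, 3.14, 3.14].

## Interface

Orientations are given as a rotation vector (axis times angle).
In Python, from station import env gives the robot as it stands.
- The arm moves only by the shell command python3 -m inch 'ROWS' [OPENING]. ROWS is JSON, a list of rows, each a list of 4 numbers: the shift along the world's x, y, z in cm, then the turn about the world's z in degrees. In form: [[dx, dy, dz, twist], ...]. A call has exactly 5 rows; each row shifts and turns the commanded pose from where the row before left it; what a row does not reach is not made up. A row lasts 1/10 s, in which the tool goes at most 50 mm and 8.59 degrees, less where a joint would pass 70% of its speed; a pose out of reach is approached as far as the arm can. A call is refused whole if a number of a shift passes 5 or a number of a turn 8.59, either way. A call with a gripper value outside its range is refused whole. OPENING is the finger opening in cm, from 0 to 8.54, set as the call begins (- or left out, the last holds). The fingers move at their own pace and stop on an object; the grip force is fixed at half the most. Time passes only in rows, so rows that do not move let the fingers close, or fill a call up. It gives the time, the measured TCP pose, the force and the opening at its end, in the units of the state.
- env.observe(): the state, without advancing time (a new reading comes with each control period).
- env.snapshot(name): name is "side" or "top" or "wrist"; returns (picture, depth): 384x512x3 uint8, red, green, blue; 384x512 float32, m along the optical axis (not along the pixel's ray), 0 where there is no reading.
- env.get_calibration(name): a dict with "K" (3x3 intrinsics, pixels), "R" (3x3) and "t" (3): a world point X has camera coordinates R X + t; the wrist camera has in their place "hand_eye" (4x4, takes a point from camera to tool coordinates, whose origin is the TCP and whose axes are the flange's). Camera axes: x right, y down, z forward; pixel columns grow to the right and rows downward; lengths in m; the calibration is good to about 2 mm. A picture is of the moment at which its call begins: read the wrist's pose just before it. get_calibration takes no time and is no camera call.
- env.close_job(): hands the job in, once; it reports no verdict.
Trained networks look in the newest picture that a camera, given by its name, has taken for a name from the list of things; names that differ only in an ending like _2 or _b are one class to them, and where a whole thing is asked for, a point or a joint stands for the part that bears it (a point fixed in the world has none). Each returns a list of dicts, best first, with "p" (0 to 1); they miss things now and then, are a little off and sometimes report something else, mostly with a low value. They report only what shows in the picture. A call takes as long as a camera call.
- env.masks_of(camera, label): "mask" (384x512 bool, what is visible of it) and "point" ([column, row] in pixels, amid what is visible of it).
The state is a dict: "time_s": time; "joints": joint angles; "joint_velocities": joint speeds; "joint_efforts": joint torques, N m; "tool_pos": TCP position; "ee_rot": TCP orientation; "force": force on the tool from outside, world axes, zero at the start; "wrist_torque": the same for the moment, N m; "gripper_width": finger opening in m.
Only numpy, scipy, OpenCV 4.12 (cv2) and the standard library are available. Lean on these libraries where they do the work, as an engineer would, in place of code of your own. Each camera call takes 0.05 s, during which the arm holds its last target. There are 200 camera calls.

## Task

Tare the bench scale with the copper dish on its pan: with the fingertips, gently press the tare key (the wide bar-shaped key at the right-hand end of the row of four, seen from in front of the scale) right down and hold it for a full second, then let it spring up and draw the hand back at least 150 mm from the key. Press no other key, and touch neither the pan, the dish nor the things lying around the scale.

Things in the scene. Friction and masses are not known exactly. Their poses are not given: they have to be found in the camera images.
- scale: White bench scale, fixed, 340 mm deep (x), 300 wide (y). Origin on the bench under its middle; x points from its front to its rear, y to the left seen from in front. Front towards the robot, turned up to 0.55 rad. Front panel (display, row of four grey keys) rises to the rear at 15 degrees, from 36 mm height at x = -170 to 66 mm at x = -59; housing behind it 70 mm high, under the pan.
- tare_top (a point): Centre of the top face of the tare key, at x = -144, y = -80, z = 53 mm in the scale's frame. The key is a grey bar 46 mm wide along the scale's y and 20 mm up the slope; its top is parallel to the panel, 10 mm off it. The point moves with the key.
- key_tare (a joint): Travel of the tare key in m, 0 up, 0.005 fully down, along the normal of the panel (15 degrees from vertical). It gives at 1.3 N, is fully down at about 4.3 N (about 5 N when pushed straight down) against a firm stop, and springs back when released.
- key_power (a joint): Travel of the round key, 22 mm across, at the left-hand end of the row (y = 108 mm in the scale's frame); 0 up, 0.005 m down, sprung like the tare key. To be left alone.
- key_unit (a joint): Travel of the first small square key, 20 mm, second from the left (y = 60 mm in the scale's frame); otherwise like key_power. To be left alone.
- key_print (a joint): Travel of the second small square key, 20 mm, third from the left (y = 12 mm in the scale's frame); otherwise like key_power. To be left alone.
- pan: Steel weighing pan on the scale, 215 mm deep by 285 mm wide, 10 mm thick, its top 96 mm above the bench; origin under its middle, 57.5 mm to the rear of the scale's origin. Its front edge is 93 mm behind the middle of the key row. Not to be touched.
- dish: Loose shallow copper dish standing on the pan, about 0.4 kg; foot 104 mm, flat flared rim 176 mm across, 40 mm high, so its rim is 136 mm above the bench. Origin at the centre of its underside. Not to be touched.
- weight: Loose brass check weight, 0.8 kg, 48 mm across, with a knob, 75 mm high, standing on the bench beside the scale. Origin at the centre of its underside. Not to be touched.
- cup: Loose open copper cup, 72 mm across the rim, 85 mm high, standing on the bench beside the scale. Origin at the centre of its underside. Not to be touched.
- hammer: Loose planishing hammer lying flat on the bench in front of the scale, 0.55 kg, 290 mm long along its own x (head at +x, 108 mm across along y), up to 30 mm high. Origin on the bench near the middle of its handle. Not to be touched.

How it is judged:
On the way, in this order (a step that is already met when the one before it is completed fails the run):
1. the tare key is held down by the fingers for a second (0.8 s at least) (value of joint key_tare above 0.003 m and contact force between the fingers and scale above 0.3 N), for 0.8 s.
2. the key has sprung back up and the hand is drawn back (value of joint key_tare below 0.001 m and distance between the grasp point and tare_top above 0.14 m), for 0.2 s.
At the end, for the whole second after the job is handed in: The tare key, after 0.8 s held over 3 mm down by the fingers, is up again (within 1 mm) and the hand over 140 mm from it; the other keys are up; the dish rests level on the pan within 8 mm of its start, weight and cup within 8 mm, hammer within 12 mm (all of step 2 and value of joint each of key_power, key_unit, key_print below 0.001 m and distance of each of dish, weight, cup from where it was at the start of the episode below 0.008 m and linear speed of dish below 0.01 m/s and angle between dish's own z axis and vertical below 0.05 rad and distance of hammer from where it was at the start of the episode below 0.012 m); the robot touches nothing.
It fails at once if another key is pressed (more than 1.5 mm) (value of joint any of key_power, key_unit, key_print above 0.0015 m).
It fails at once if the pan or the dish is touched (more than 1 N) (contact force between any of the arm, the fingers and pan above 1 N or contact force between any of the arm, the fingers and dish above 1 N).
It fails at once if the weight, cup or hammer is touched (more than 1 N) (contact force between any of the arm, the fingers and weight above 1 N or contact force between any of the arm, the fingers and cup above 1 N or contact force between any of the arm, the fingers and hammer above 1 N).
It fails at once if the scale is leaned on hard (more than 30 N) instead of gently pressed (contact force between any of the fingers, the arm and scale above 30 N).
It also fails if it takes over 32 s, if anything falls off the work surface, if the arm or the gripper's body presses on something with over 40 N, if the wrist force passes 120 N, or if a joint passes its speed limit or range.

## Working session

There is one attempt and no reset: what is moved stays moved. The work goes in short steps, Python scripts to look and compute and a shell command to move; the robot and the scene stay as the last step left them, time stands still between calls to the robot, and variables do not carry over. Pictures are saved under pics/ and viewed, about 8 in all and at most 12, crops included, and the job is handed in when it is done.

```bash
mkdir -p pics
cat > h.py <<'E'
import numpy as np,cv2
from station import env
def pts(cam,depth,mask):
    c=env.get_calibration(cam);K=c["K"];v,u=np.nonzero(mask&(depth>0));z=depth[v,u]
    P=np.c_[(u-K[0][2])/K[0][0]*z,(v-K[1][2])/K[1][1]*z,z]
    return (P-np.array(c["t"]))@np.array(c["R"])
E
python3 - <<'E'
from h import *
o=env.observe();print(o["time_s"],o["tool_pos"],o["ee_rot"],o["gripper_width"])
ims=[]
for cam in("top","side"):
    im,d=env.snapshot(cam);np.savez(cam+".npz",im=im,d=d)
    cv2.imwrite(f"pics/{cam}.png",im[...,::-1])
    for l in("scale","tare_top","key_power","pan","dish","weight","cup","hammer"):
        for r in env.masks_of(cam,l)[:2]:
            P=pts(cam,d,r["mask"])
            print(cam,l,round(r["p"],2),np.round(r["point"]),r["mask"].sum(),np.round(np.median(P,0),3) if len(P) else "", np.round(np.percentile(P,[2,98],axis=0),3).tolist() if len(P) else "")
E
```

```text
0.0 [0.24049313 0.54929725 0.21593366] [-6.43720816e-01 -3.07438089e+00  1.91753685e-03] 0.0852955231895715
top scale 0.59 [231. 179.] 10575 [0.598 0.097 0.067] [[0.463, -0.081, 0.034], [0.816, 0.257, 0.098]]
top tare_top 0.6 [231. 183.] 10464 [0.597 0.095 0.067] [[0.463, -0.081, 0.035], [0.815, 0.255, 0.098]]
top key_power 0.56 [242. 225.] 125 [0.481 0.062 0.052] [[0.468, 0.043, 0.048], [0.494, 0.083, 0.057]]
top pan 0.91 [251. 163.] 5051 [0.657 0.043 0.095] [[0.563, -0.086, 0.089], [0.825, 0.214, 0.099]]
top dish 0.76 [242. 131.] 3513 [0.722 0.068 0.121] [[0.636, -0.011, 0.096], [0.793, 0.146, 0.137]]
top weight 0.62 [146. 159.] 288 [0.657 0.32  0.051] [[0.641, 0.305, 0.01], [0.683, 0.341, 0.076]]
top cup 0.72 [292. 236.] 640 [ 0.459 -0.074  0.016] [[0.423, -0.098, -0.002], [0.488, -0.033, 0.086]]
top cup 0.66 [243. 130.] 3583 [0.722 0.068 0.121] [[0.636, -0.011, 0.096], [0.793, 0.146, 0.137]]
top hammer 0.9 [182. 250.] 1175 [0.42  0.214 0.023] [[0.34, 0.06, -0.001], [0.507, 0.319, 0.029]]
top hammer 0.68 [172. 198.] 48 [0.552 0.238 0.054] [[0.543, 0.228, 0.049], [0.561, 0.247, 0.057]]
side scale 0.89 [273. 202.] 8142 [0.604 0.014 0.066] [[0.459, -0.101, 0.018], [0.764, 0.251, 0.099]]
side pan 0.81 [293. 194.] 3111 [ 0.648 -0.002  0.096] [[0.56, -0.088, 0.09], [0.772, 0.209, 0.099]]
side dish 0.96 [304. 157.] 1995 [0.724 0.091 0.122] [[0.634, -0.006, 0.096], [0.791, 0.151, 0.137]]
side weight 0.6 [245. 147.] 264 [0.656 0.319 0.046] [[0.638, 0.307, 0.002], [0.69, 0.348, 0.074]]
side cup 0.95 [239. 247.] 878 [ 0.453 -0.066  0.056] [[0.421, -0.097, 0.008], [0.485, -0.029, 0.086]]
side hammer 0.92 [190. 192.] 763 [0.415 0.212 0.023] [[0.334, 0.053, 0.008], [0.504, 0.315, 0.029]]
side hammer 0.64 [241. 247.] 976 [ 0.455 -0.062  0.054] [[0.421, -0.097, 0.001], [0.499, -0.019, 0.086]]
```

Run:
```python
from h import *
from scipy.optimize import least_squares
a=np.load("top.npz");im=a["im"];d=a["d"]
big=cv2.resize(im[90:290,110:340],None,fx=3.4,fy=2.9,interpolation=cv2.INTER_CUBIC)
cv2.imwrite("pics/crop.png",big[...,::-1])
s=np.load("side.npz");cv2.imwrite("pics/side2.png",cv2.resize(s["im"][110:300,140:400],None,fx=3,fy=3)[...,::-1])
for cam,a in(("top",a),("side",s)):
    P=pts(cam,a["d"],np.ones((384,512),bool))
    m=(P[:,2]>.088)&(P[:,2]<.1)&(P[:,0]>.5)&(P[:,0]<.9)&(abs(P[:,1])<.3)
    r=cv2.minAreaRect((P[m,:2]*1000).astype(np.float32));print(cam,"pan rect",r)
    c=np.array(r[0])/1000
    yaw=-0.383;x=np.array([np.cos(yaw),np.sin(yaw)]);y=np.array([-x[1],x[0]])
    print("tare from pan",c-.2015*x-.08*y)
    # points raised off the panel near tare
    o=c-.0575*x;L=np.c_[(P[:,:2]-o)@x,(P[:,:2]-o)@y,P[:,2]]
    h=L[:,2]-(.036+(L[:,0]+.17)*np.tan(np.radians(15)))
    m=(abs(L[:,0]+.144)<.02)&(abs(L[:,1]+.08)<.04)&(h>.006)
    m2=(abs(L[:,0]+.144)<.02)&(abs(L[:,1]-.108)<.03)&(h>.006)
    for q in(m,m2):print(q.sum(),P[q].mean(0).round(4),np.percentile(L[q],[3,97],axis=0).round(3).tolist())
```

```text
top pan rect ((696.9898681640625, 63.784881591796875), (285.71002197265625, 215.09320068359375), 68.04521942138672)
tare from pan [0.48019262 0.06488258]
124 [0.4812 0.0638 0.0528] [[-0.152, -0.101, 0.049], [-0.133, -0.059, 0.057]]
51 [0.5521 0.2376 0.0535] [[-0.15, 0.098, 0.049], [-0.133, 0.116, 0.057]]
side pan rect ((694.4154052734375, 67.49801635742188), (292.87750244140625, 214.7250518798828), 68.00990295410156)
tare from pan [0.47761816 0.06859572]
92 [0.478  0.0659 0.0535] [[-0.152, -0.105, 0.048], [-0.133, -0.058, 0.058]]
30 [0.5484 0.2398 0.0529] [[-0.151, 0.098, 0.05], [-0.132, 0.114, 0.056]]
```

View pics/crop.png

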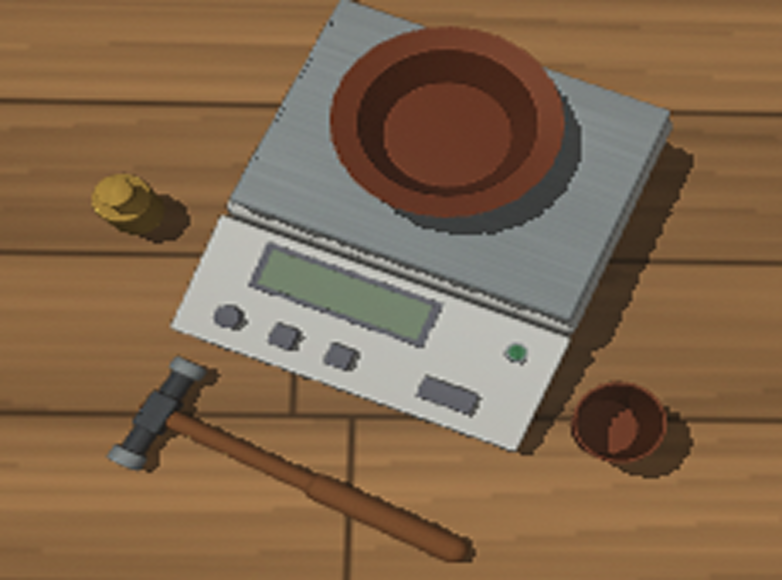

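View pics/side2.png

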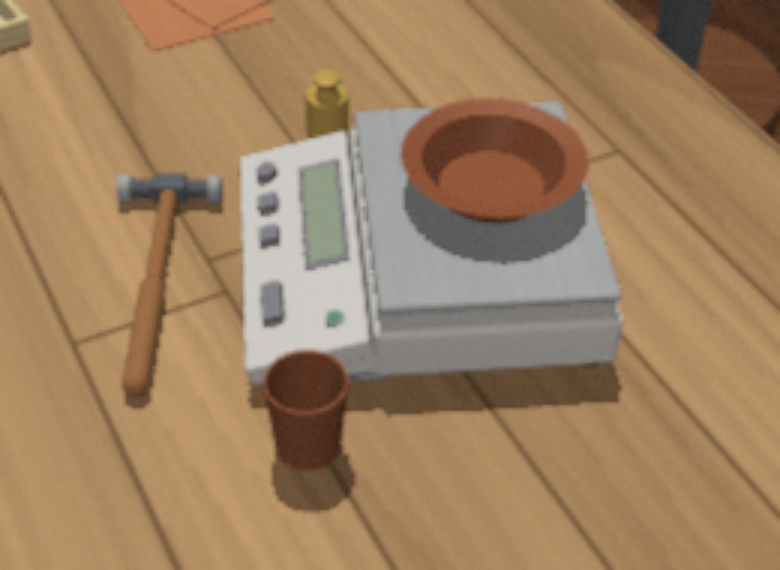

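The top crop shows the tare bar at crop pixel (448,395), with the three small keys to its left. The cup is at right (620,425) and the hammer handle's end at (460,550). The side view agrees. From both cameras the tare key is at about (0.480, 0.065, 0.053), and the scale's yaw is about -22°. Next I close the fingers and travel over at height.

```bash
python3 -m inch '[[1.6,-3.2,0,1.6],[1.6,-3.2,0,0],[1.6,-3.2,0,0],[1.6,-3.2,0,0],[1.6,-3.2,0,0]]' 0
python3 -m inch '[[1.6,-3.2,0,0],[1.6,-3.2,0,0],[1.6,-3.2,0,0],[1.6,-3.2,0,0],[1.6,-3.2,0,0]]'
python3 -m inch '[[1.6,-3.2,0,0],[1.6,-3.2,0,0],[1.6,-3.2,0,0],[1.6,-3.2,0,0],[1.3,-3.2,0,0]]'
python3 -m inch '[[0,0,0,0],[0,0,0,0],[0,0,0,0],[0,0,0,0],[0,0,0,0]]'
```

```text
time_s: 1.4
tool_pos: [0.3211, 0.3884, 0.2168]
ee_rot: [0.6, 3.083, 0.001]
force: [0.0, -0.1, 0.3]
gripper_width: 0.0125
time_s: 1.9
tool_pos: [0.4012, 0.2283, 0.2169]
ee_rot: [0.601, 3.083, 0.001]
force: [0.3, 0.5, 0.6]
gripper_width: 0.0001
time_s: 2.4
tool_pos: [0.4783, 0.0681, 0.2168]
ee_rot: [0.601, 3.083, 0.0]
force: [0.5, 0.3, 0.5]
gripper_width: -0.0
time_s: 2.9
tool_pos: [0.4775, 0.0705, 0.2169]
ee_rot: [0.599, 3.084, 0.0]
force: [-0.9, -0.2, -0.8]
gripper_width: 0.0003
```

```bash
python3 -m inch '[[0,-0.4,-3,0],[0,0,-3,0],[0,0,-3,0],[0,0,-2,0],[0,0,-1.5,0]]'
python3 -m inch '[[0,0,0,0],[0,0,0,0],[0,0,0,0],[0,0,0,0],[0,0,0,0]]'
python3 - <<'E'
from h import *
from scipy.spatial.transform import Rotation as Ro
o=env.observe();print(o["tool_pos"],o["force"])
im,d=env.snapshot("wrist");c=env.get_calibration("wrist");H=np.array(c["hand_eye"]);K=np.array(c["K"])
v,u=np.nonzero(d>0);z=d[v,u]
P=np.c_[(u-K[0,2])/K[0,0]*z,(v-K[1,2])/K[1,1]*z,z]@H[:3,:3].T+H[:3,3]
P=P@Ro.from_rotvec(o["ee_rot"]).as_matrix().T+o["tool_pos"]
yaw=-.384;x=np.array([np.cos(yaw),np.sin(yaw)]);y=np.array([-x[1],x[0]])
org=np.array([.480,.065])+.144*x+.08*y
L=np.c_[(P[:,:2]-org)@x,(P[:,:2]-org)@y,P[:,2]];h=L[:,2]-(.036+(L[:,0]+.17)*np.tan(np.radians(15)))
m=(abs(L[:,0]+.144)<.02)&(abs(L[:,1]+.08)<.04)&(h>.006)&(h<.014)
print(m.sum(),P[m].mean(0) if m.any() else "",np.percentile(L[m],[3,97],axis=0).round(3) if m.any() else "")
s,_=env.snapshot("side")
cv2.imwrite("pics/ws.png",np.hstack([im,cv2.resize(s[150:270,170:330],(512,384))])[:,:,::-1][:, ::1] if 0 else cv2.resize(np.hstack([im,cv2.resize(s[150:270,170:330],(512,384))]),(800,300))[...,::-1])
E
```

```text
time_s: 3.4
tool_pos: [0.4769, 0.0662, 0.0902]
ee_rot: [-0.599, -3.083, -0.0]
force: [0.6, 1.1, 0.5]
gripper_width: 0.0
time_s: 3.9
tool_pos: [0.4782, 0.0656, 0.0925]
ee_rot: [0.601, 3.082, 0.0]
force: [-0.2, -1.2, 0.1]
gripper_width: -0.0001
[0.47824122 0.06555618 0.09253204] [-0.20466699 -1.15955064  0.14485012]
1895 [0.47863987 0.06609761 0.05169076] [[-0.154 -0.101  0.048]
 [-0.136 -0.058  0.054]]
```

View pics/ws.png

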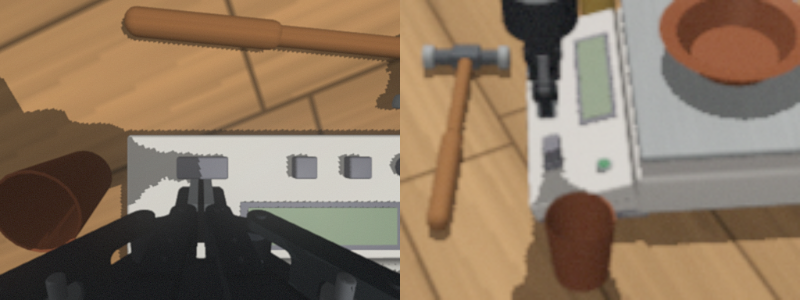

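The wrist view shows the closed fingertips right in front of and above the bar at (203,168). The bar's centre measures (0.4786, 0.066). The other keys are clear to the right (303 and 355,166). Next is a gentle descent.

```bash
python3 -m inch '[[-0.1,0,-0.7,0],[0,0,-0.7,0],[0,0,-0.5,0],[0,0,-0.3,0],[0,0,0,0]]'
python3 -m inch '[[0,0,-0.1,0],[0,0,-0.1,0],[0,0,-0.1,0],[0,0,0,0],[0,0,0,0]]'
```

```text
time_s: 4.5
tool_pos: [0.4763, 0.0657, 0.069]
ee_rot: [-0.601, -3.083, -0.0]
force: [0.5, -0.7, 0.5]
gripper_width: 0.0001
time_s: 5.0
tool_pos: [0.4767, 0.0656, 0.0668]
ee_rot: [0.601, 3.084, 0.0]
force: [0.5, -0.3, 0.2]
gripper_width: 0.0001
```

```bash
python3 -m inch '[[0,0,-0.1,0],[0,0,-0.1,0],[0,0,0,0],[0,0,0,0],[0,0,0,0]]'
python3 -m inch '[[0,0,-0.1,0],[0,0,0,0],[0,0,0,0],[0,0,0,0],[0,0,0,0]]'
```

```text
time_s: 5.5
tool_pos: [0.4768, 0.0656, 0.0648]
ee_rot: [0.601, 3.083, 0.0]
force: [-0.9, 0.8, -0.4]
gripper_width: 0.0002
time_s: 6.0
tool_pos: [0.4768, 0.0656, 0.0638]
ee_rot: [0.601, 3.083, 0.0]
force: [-0.1, 0.4, -1.5]
gripper_width: -0.0001
```

```bash
python3 -m inch '[[0,0,-0.1,0],[0,0,0,0],[0,0,0,0],[0,0,0,0],[0,0,0,0]]'
python3 -m inch '[[0,0,-0.1,0],[0,0,0,0],[0,0,0,0],[0,0,0,0],[0,0,0,0]]'
python3 -m inch '[[0,0,-0.05,0],[0,0,0,0],[0,0,0,0],[0,0,0,0],[0,0,0,0]]'
```

```text
time_s: 6.5
tool_pos: [0.4767, 0.0656, 0.0628]
ee_rot: [0.601, 3.084, 0.0]
force: [-0.4, -0.3, 0.1]
gripper_width: -0.0
time_s: 7.0
tool_pos: [0.4767, 0.0656, 0.0618]
ee_rot: [0.601, 3.084, 0.0]
force: [0.1, -0.4, 1.0]
gripper_width: -0.0002
time_s: 7.5
tool_pos: [0.4767, 0.0656, 0.0612]
ee_rot: [0.601, 3.084, 0.0]
force: [-0.5, -0.3, 0.9]
gripper_width: -0.0001
```

```bash
python3 -m inch '[[0,0,-0.1,0],[0,0,0,0],[0,0,0,0],[0,0,0,0],[0,0,0,0]]'
python3 -m inch '[[0,0,-0.1,0],[0,0,0,0],[0,0,0,0],[0,0,0,0],[0,0,0,0]]'
```

```text
time_s: 8.0
tool_pos: [0.4767, 0.0656, 0.0603]
ee_rot: [0.601, 3.084, 0.0]
force: [0.0, 0.4, -0.8]
gripper_width: -0.0001
time_s: 8.5
tool_pos: [0.4767, 0.0656, 0.0593]
ee_rot: [0.601, 3.084, 0.0]
force: [-0.0, 0.5, 0.5]
gripper_width: 0.0
```

Run:
```python
from h import *
F=[]
im,d=env.snapshot("wrist")
s,_=env.snapshot("side")
for i in range(8):
    env.snapshot("side");F.append(env.observe()["force"])
print(np.mean(F,0),np.std(F,0))
cv2.imwrite("pics/ws2.png",np.hstack([cv2.resize(im[150:330,180:360],(400,400),interpolation=cv2.INTER_CUBIC),cv2.resize(s[170:250,190:270],(400,400),interpolation=cv2.INTER_CUBIC)])[...,::-1])
```

```text
[-0.04472414  0.13112261 -0.12936103] [0.36750973 0.55761249 0.56783893]
```

View pics/ws2.png

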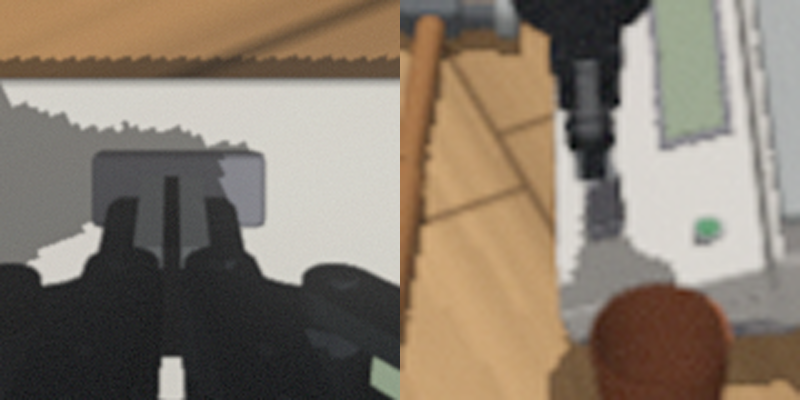

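The wrist crop shows the fingertips over the bar: tip ends at about (170,185), bar from 93 to 265. The mean force is zero, so they aren't touching yet. I'll check the gap by depth.

Run:
```python
from h import *
from scipy.spatial.transform import Rotation as Ro
o=env.observe();im,d=env.snapshot("wrist");c=env.get_calibration("wrist");H=np.array(c["hand_eye"]);K=np.array(c["K"])
print("cam in tool",H[:3,3].round(3),"axis",H[:3,2].round(3))
Rm=Ro.from_rotvec(o["ee_rot"]).as_matrix()
for cx,cy in [(115,170),(140,160),(172,165),(200,165),(245,200),(150,185),(150,200),(150,220),(190,200),(190,220),(125,210),(60,170)]:
    u=int(180+cx*.45);v=int(150+cy*.45);z=d[v,u]
    T=H[:3,:3]@(np.array([(u-K[0,2])/K[0,0],(v-K[1,2])/K[1,1],1])*z)+H[:3,3]
    print((cx,cy),im[v,u],"tool",T.round(4),"world",(Rm@T+o["tool_pos"]).round(4))
```

```text
cam in tool [ 0.066 -0.    -0.156] axis [-0.259 -0.001  0.966]
(115, 170) [82 82 85] tool [ 0.0039 -0.0154  0.0075] world [0.4674 0.0528 0.0517]
(140, 160) [85 82 84] tool [ 0.0058 -0.0085  0.0089] world [0.4682 0.0599 0.0503]
(172, 165) [83 84 85] tool [ 0.0045 -0.0004  0.009 ] world [0.4724 0.067  0.0502]
(200, 165) [81 84 86] tool [0.0044 0.0072 0.0092] world [0.4753 0.074  0.05  ]
(245, 200) [132 133 139] tool [-0.0047  0.0189  0.0071] world [0.4881 0.0814 0.0521]
(150, 185) [81 83 84] tool [ 0.0121 -0.0051 -0.0233] world [0.4636 0.0655 0.0825]
(150, 200) [80 83 84] tool [ 0.0116 -0.0049 -0.0303] world [0.4641 0.0655 0.0895]
(150, 220) [82 83 85] tool [ 0.0119 -0.0045 -0.0404] world [0.4639 0.0659 0.0996]
(190, 200) [83 83 84] tool [ 0.0122  0.0032 -0.0316] world [0.4666 0.0731 0.0908]
(190, 220) [80 82 82] tool [ 0.0118  0.003  -0.0401] world [0.4669 0.0728 0.0993]
(125, 210) [44 44 45] tool [ 0.0083 -0.0101 -0.0273] world [0.4652 0.0594 0.0865]
(60, 170) [123 122 116] tool [-0.     -0.031   0.0176] world [0.4651 0.0369 0.0416]
```

```bash
python3 - <<'E'
from h import *
o=env.observe();im,d=env.snapshot("wrist");c=env.get_calibration("wrist");H=np.array(c["hand_eye"]);K=np.array(c["K"])
def tool(u,v):
    z=d[v,u];return H[:3,:3]@(np.array([(u-K[0,2])/K[0,0],(v-K[1,2])/K[1,1],1])*z)+H[:3,3]
for u in (246,250,257,264,268):
    print(u,[(v,*(1000*tool(u,v)).round(0).astype(int)) for v in range(210,262,4)])
E
python3 - <<'E'
from h import *
c=env.get_calibration("wrist");H=np.array(c["hand_eye"]);K=np.array(c["K"])
for p in [(.012,0,.011),(.012,0,-.02),(-.011,0,.011),(.011,0,0)]:
    q=K@(H[:3,:3].T@(np.array(p)-H[:3,3]));print(p,q[:2]/q[2])
E
```

```text
246 [(210, np.int64(9), np.int64(-7), np.int64(21)), (214, np.int64(7), np.int64(-7), np.int64(19)), (218, np.int64(8), np.int64(-7), np.int64(11)), (222, np.int64(5), np.int64(-7), np.int64(10)), (226, np.int64(4), np.int64(-7), np.int64(8)), (230, np.int64(12), np.int64(-6), np.int64(-18)), (234, np.int64(12), np.int64(-6), np.int64(-24)), (238, np.int64(12), np.int64(-5), np.int64(-29)), (242, np.int64(12), np.int64(-5), np.int64(-33)), (246, np.int64(12), np.int64(-5), np.int64(-38)), (250, np.int64(12), np.int64(-5), np.int64(-42)), (254, np.int64(12), np.int64(-5), np.int64(-45)), (258, np.int64(12), np.int64(-5), np.int64(-49))]
250 [(210, np.int64(9), np.int64(-5), np.int64(21)), (214, np.int64(7), np.int64(-5), np.int64(20)), (218, np.int64(7), np.int64(-5), np.int64(13)), (222, np.int64(6), np.int64(-4), np.int64(9)), (226, np.int64(3), np.int64(-4), np.int64(9)), (230, np.int64(12), np.int64(-4), np.int64(-19)), (234, np.int64(12), np.int64(-4), np.int64(-24)), (238, np.int64(12), np.int64(-4), np.int64(-29)), (242, np.int64(12), np.int64(-3), np.int64(-33)), (246, np.int6
[... 1557 characters left out ...]
t64(7), np.int64(6), np.int64(11)), (222, np.int64(6), np.int64(6), np.int64(9)), (226, np.int64(4), np.int64(6), np.int64(8)), (230, np.int64(12), np.int64(5), np.int64(-18)), (234, np.int64(12), np.int64(5), np.int64(-23)), (238, np.int64(12), np.int64(5), np.int64(-29)), (242, np.int64(12), np.int64(4), np.int64(-34)), (246, np.int64(12), np.int64(4), np.int64(-38)), (250, np.int64(12), np.int64(4), np.int64(-42)), (254, np.int64(12), np.int64(4), np.int64(-45)), (258, np.int64(12), np.int64(4), np.int64(-48))]
(0.012, 0, 0.011) [257.65454018 210.68534191]
(0.012, 0, -0.02) [257.77704608 230.61547251]
(-0.011, 0, 0.011) [257.61833488 247.1205425 ]
(0.011, 0, 0) [257.69111407 218.65793117]
```

Run:
```python
from h import *
o=env.observe()
for cam in("side","top"):
    im,d=env.snapshot(cam);P=pts(cam,d,np.ones(d.shape,bool))
    r=np.hypot(P[:,0]-o["tool_pos"][0],P[:,1]-o["tool_pos"][1])
    m=(r<.025)&(P[:,2]>.058);print(cam,o["tool_pos"],m.sum(),np.sort(P[m,2])[:40].round(3),P[m][np.argsort(P[m,2])[:4]].round(3))
```

```text
side [0.47671768 0.06560927 0.05924312] 333 [0.058 0.059 0.059 0.076 0.077 0.079 0.079 0.08  0.081 0.082 0.082 0.083
 0.084 0.084 0.084 0.085 0.085 0.087 0.087 0.087 0.087 0.088 0.088 0.088
 0.089 0.089 0.09  0.09  0.09  0.09  0.091 0.092 0.094 0.094 0.095 0.095
 0.096 0.096 0.096 0.097] [[0.482 0.052 0.058]
 [0.486 0.067 0.059]
 [0.478 0.057 0.059]
 [0.466 0.066 0.076]]
top [0.47671768 0.06560927 0.05924312] 1297 [0.556 0.556 0.556 0.556 0.556 0.556 0.556 0.556 0.556 0.556 0.557 0.557
 0.557 0.557 0.557 0.557 0.557 0.557 0.557 0.557 0.557 0.557 0.557 0.557
 0.557 0.557 0.557 0.557 0.557 0.558 0.558 0.558 0.558 0.558 0.558 0.558
 0.558 0.558 0.558 0.558] [[0.453 0.071 0.556]
 [0.453 0.066 0.556]
 [0.453 0.064 0.556]
 [0.452 0.069 0.556]]
```

Side and wrist cameras agree that the real fingertips end about 17 mm *behind* the reported TCP (z≈0.076), not 11 mm ahead as stated. The remaining gap is therefore about 20 mm. I'll go by the measurement and feel for contact.

```bash
python3 -m inch '[[0,0,-0.4,0],[0,0,-0.4,0],[0,0,-0.3,0],[0,0,-0.2,0],[0,0,0,0]]'
python3 -m inch '[[0,0,-0.2,0],[0,0,0,0],[0,0,-0.1,0],[0,0,0,0],[0,0,0,0]]'
```

```text
time_s: 9.7
tool_pos: [0.4764, 0.0657, 0.0458]
ee_rot: [-0.601, -3.083, -0.0]
force: [0.1, 0.6, 0.2]
gripper_width: 0.0002
time_s: 10.2
tool_pos: [0.4767, 0.0656, 0.0433]
ee_rot: [0.601, 3.084, 0.0]
force: [-0.4, 0.4, 0.5]
gripper_width: 0.0001
```

```bash
python3 -m inch '[[0,0,-0.1,0],[0,0,0,0],[0,0,-0.1,0],[0,0,0,0],[0,0,0,0]]'
python3 -m inch '[[0,0,-0.1,0],[0,0,0,0],[0,0,0,0],[0,0,0,0],[0,0,0,0]]'
```

```text
time_s: 10.7
tool_pos: [0.4767, 0.0656, 0.0412]
ee_rot: [0.601, 3.084, 0.0]
force: [-0.3, 0.2, -0.3]
gripper_width: -0.0002
time_s: 11.2
tool_pos: [0.4767, 0.0656, 0.0403]
ee_rot: [0.601, 3.083, 0.0]
force: [-0.1, 0.8, 0.1]
gripper_width: -0.0001
```

```bash
python3 -m inch '[[0,0,-0.1,0],[0,0,0,0],[0,0,0,0],[0,0,0,0],[0,0,0,0]]'
python3 -m inch '[[0,0,-0.1,0],[0,0,0,0],[0,0,0,0],[0,0,0,0],[0,0,0,0]]'
python3 -m inch '[[0,0,-0.1,0],[0,0,0,0],[0,0,0,0],[0,0,0,0],[0,0,0,0]]'
```

```text
time_s: 11.7
tool_pos: [0.4769, 0.0656, 0.0394]
ee_rot: [0.601, 3.083, 0.0]
force: [0.4, -0.4, 1.7]
gripper_width: 0.0004
time_s: 12.2
tool_pos: [0.4768, 0.0656, 0.0383]
ee_rot: [0.601, 3.083, 0.0]
force: [0.3, -0.1, 2.3]
gripper_width: -0.0002
time_s: 12.7
tool_pos: [0.4768, 0.0656, 0.0373]
ee_rot: [0.601, 3.083, 0.0]
force: [1.4, 0.5, 3.7]
gripper_width: -0.0003
```

Contact came at TCP z≈0.0395, and the force is rising like the key's spring. I'll go on to the stop and hold.

```bash
python3 -m inch '[[0,0,-0.1,0],[0,0,0,0],[0,0,-0.05,0],[0,0,0,0],[0,0,0,0]]'
python3 -m inch '[[0,0,-0.05,0],[0,0,0,0],[0,0,0,0],[0,0,0,0],[0,0,0,0]]'
```

```text
time_s: 13.2
tool_pos: [0.4769, 0.0656, 0.0359]
ee_rot: [0.601, 3.083, 0.0]
force: [2.3, -0.5, 3.7]
gripper_width: -0.0003
time_s: 13.7
tool_pos: [0.4768, 0.0656, 0.0353]
ee_rot: [0.601, 3.083, 0.0]
force: [2.6, -0.5, 4.4]
gripper_width: -0.0003
```

```bash
python3 -m inch '[[0,0,-0.05,0],[0,0,0,0],[0,0,0,0],[0,0,0,0],[0,0,0,0]]'
python3 -m inch '[[0,0,-0.05,0],[0,0,0,0],[0,0,0,0],[0,0,0,0],[0,0,0,0]]'
```

```text
time_s: 14.2
tool_pos: [0.4769, 0.0656, 0.0349]
ee_rot: [0.601, 3.083, 0.0]
force: [2.8, -0.7, 5.9]
gripper_width: -0.0002
time_s: 14.7
tool_pos: [0.4769, 0.0656, 0.0347]
ee_rot: [0.601, 3.083, 0.0]
force: [1.3, -1.1, 9.0]
gripper_width: 0.0
```

It's at the stop: the force jumped to 9 N with almost no motion. I'll hold, and check the key depth with the wrist camera while holding.

```bash
python3 -m inch '[[0,0,0,0],[0,0,0,0],[0,0,0,0],[0,0,0,0],[0,0,0,0]]'
python3 -m inch '[[0,0,0,0],[0,0,0,0],[0,0,0,0],[0,0,0,0],[0,0,0,0]]'
python3 - <<'E'
from h import *
from scipy.spatial.transform import Rotation as Ro
o=env.observe();im,d=env.snapshot("wrist");c=env.get_calibration("wrist");H=np.array(c["hand_eye"]);K=np.array(c["K"])
v,u=np.nonzero(d>0);z=d[v,u]
P=np.c_[(u-K[0,2])/K[0,0]*z,(v-K[1,2])/K[1,1]*z,z]@H[:3,:3].T+H[:3,3]
P=P@Ro.from_rotvec(o["ee_rot"]).as_matrix().T+o["tool_pos"]
yaw=-.384;x=np.array([np.cos(yaw),np.sin(yaw)]);y=np.array([-x[1],x[0]]);org=np.array([.479,.0655])+.144*x+.08*y
L=np.c_[(P[:,:2]-org)@x,(P[:,:2]-org)@y,P[:,2]];h=(L[:,2]-(.036+(L[:,0]+.17)*np.tan(np.radians(15))))*np.cos(np.radians(15))
for n,yy,w in(("tare left",-.062,.003),("tare right",-.098,.003),("print",.012,.006),("unit",.06,.006),("panel",-.03,.01)):
    m=(abs(L[:,0]+.148)<.005)&(abs(L[:,1]-yy)<w)&(abs(h)<.02);print(n,m.sum(),np.median(h[m]).round(4) if m.any() else "")
cv2.imwrite("pics/press.png",im[...,::-1])
E
```

```text
time_s: 15.2
tool_pos: [0.4769, 0.0656, 0.0347]
ee_rot: [0.601, 3.083, 0.0]
force: [0.1, -0.8, 8.5]
gripper_width: -0.0003
time_s: 15.7
tool_pos: [0.4769, 0.0656, 0.0347]
ee_rot: [0.601, 3.083, 0.0]
force: [0.1, -0.6, 9.2]
gripper_width: 0.0004
tare left 270 0.0033
tare right 231 0.0034
print 602 0.0085
unit 7 -0.0021
panel 719 -0.0014
```

View pics/press.png

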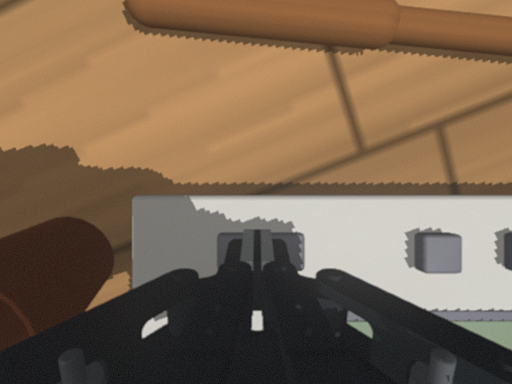

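The tare key stands 4.8 mm off the panel and the print key 9.9 mm, so the tare key is fully down. It's been held over a second. I'm releasing it and retreating straight up.

```bash
python3 -m inch '[[0,0,0.3,0],[0,0,0.5,0],[0,0,1,0],[0,0,2,0],[0,0,3,0]]'
python3 -m inch '[[0,0,4,0],[0,0,4,0],[0,0,4,0],[0,0,3,0],[0,0,1,0]]'
python3 -m inch '[[0,0,0,0],[0,0,0,0],[0,0,0,0],[0,0,0,0],[0,0,0,0]]'
python3 - <<'E'
from h import *
o=env.observe();print(o["tool_pos"],o["force"])
for cam in("side","top"):
    im,d=env.snapshot(cam);a=np.load(cam+".npz")
    for l in("dish","weight","cup","hammer"):
        r=env.masks_of(cam,l)
        if r:print(cam,l,round(r[0]["p"],2),np.percentile(pts(cam,d,r[0]["mask"]),[2,50,98],axis=0).round(3).tolist())
    P=pts(cam,d,np.ones(d.shape,bool))
    x=np.array([np.cos(-.384),np.sin(-.384)]);y=np.array([-x[1],x[0]]);org=np.array([.479,.0655])+.144*x+.08*y
    L=np.c_[(P[:,:2]-org)@x,(P[:,:2]-org)@y,P[:,2]];h=(L[:,2]-(.036+(L[:,0]+.17)*np.tan(np.radians(15))))*np.cos(np.radians(15))
    for n,yy,w in(("tare",-.08,.018),("print",.012,.005),("unit",.06,.005),("power",.108,.005),("panel",-.03,.01)):
        m=(abs(L[:,0]+.144)<.005)&(abs(L[:,1]-yy)<w)&(abs(h)<.02);print(n,m.sum(),np.median(h[m]).round(4) if m.any() else "")
    cv2.imwrite(f"pics/end_{cam}.png",im[...,::-1])
E
```

```text
time_s: 16.25
tool_pos: [0.475, 0.0659, 0.1016]
ee_rot: [-0.6, -3.08, 0.0]
force: [-0.1, 0.3, 0.3]
gripper_width: -0.0
time_s: 16.75
tool_pos: [0.4774, 0.0656, 0.2659]
ee_rot: [0.6, 3.08, 0.0]
force: [-0.2, 0.9, -0.5]
gripper_width: 0.0001
time_s: 17.25
tool_pos: [0.4763, 0.0657, 0.2614]
ee_rot: [-0.601, -3.082, -0.0]
force: [0.3, -0.4, -0.2]
gripper_width: 0.0002
[0.47633156 0.06569176 0.26136679] [ 0.31792022 -0.38861627 -0.16857373]
side dish 0.64 [[0.634, -0.005, 0.094], [0.727, 0.092, 0.121], [0.797, 0.157, 0.137]]
side weight 0.49 [[0.638, 0.307, 0.008], [0.654, 0.32, 0.048], [0.68, 0.347, 0.075]]
side hammer 0.73 [[0.332, 0.053, -0.001], [0.411, 0.195, 0.022], [0.503, 0.319, 0.029]]
tare 30 0.0104
print 8 0.0105
unit 8 0.0106
power 4 0.0095
panel 20 0.0002
top weight 0.89 [[0.641, 0.305, 0.0], [0.656, 0.322, 0.051], [0.684, 0.351, 0.075]]
tare 0 
print 0 
unit 0 
power 0 
panel 0
```

View pics/end_side.png

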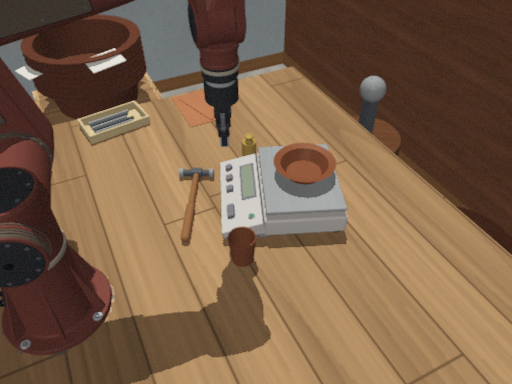

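The side picture shows the hand well above the scale (tips at 225,143). The tare key is up, and the dish (305,165), cup (242,246), hammer and weight are where they were. I'm handing in.

```bash
python3 -c "
from station import env
print(env.close_job())"
```

```text
the job is handed in; nothing more can be done
None
```

The tare key was pressed fully down, held for just over a second and released, and the job was handed in at about 18 s with no verdict reported.

- **Press:** I used the closed fingertips, with contact forces up to about 9 N. During the hold, the wrist camera put the key 4.8 mm off the panel and the print key 9.9 mm.
- **Release:** Afterwards the side camera showed all four keys up, about 10 mm off the panel. I drew the hand straight up to a TCP height of 0.261 m, about 0.21 m above the key, and the force reading was back to noise.
- **Surroundings:** The dish, weight and hammer measured within the camera scatter of their starting places, though the masks scattered up to about 6 mm at the edges. The network did not find the cup in the last side picture. By eye it stood where it was before, but I did not measure it. In the last top view the hand hid the keys and only the weight was found.
- **Disagreement with the description:** The shut fingertips ended about 17 mm behind the reported TCP, not 11 mm ahead of it. Both cameras showed this, and the key was first touched at a TCP height of 0.0395 m, about 25 mm lower than expected. I went by the measurement and the contact force.

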